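# Hold the film unwinder's dancer arm back for threading

### The arm

A 6-joint arm with a two-finger parallel gripper is mounted at the origin on the work surface. World frame = base frame: x ahead of the robot, y to its left, z up, the work surface at z = 0. Lengths are in m, angles in rad, forces in N, time in s.
With the tool pointing down it reaches from about 0.25 to 0.775 m from the base axis. Payload 4 kg.
Tool frame: the origin (TCP) lies at the centre of the arm's flange, where the gripper is bolted on; the fingertips stand 199 mm ahead of it and the grasp point (between the pads) lies 180 mm ahead of it (robot.tcp_to_tips is the z of the fingertips in the tool frame, in m); z points along the fingers, y is the line along which they close (so a half turn about z gives the same grasp; the last joint's range is limited). The gripper opens to 94 mm and grips with 3 to 60 N. Pads are 16 mm wide; open, the fingers measure 119 mm over their backs; the gripper's body (75 mm by 177 mm) begins 78 mm behind the grasp point.
Start: joints at [1.212, 0.087, 1.371, -0, 1.684, -0.103], TCP at [0.139, 0.532, 0.405] pointing down, gripper open.
Joint ranges: [-3.1, 3.1], [-0.76, 2.03], [0.27, 2.55], [-1.08, 4.22], [0.17, 2.65], [-2.57, 2.57]. Speed limits (rad/s): [2.79, 2.79, 3.14, 3.14, 3.14, 3.14].

### API

Orientations are given as [roll, pitch, yaw] about the fixed x, y, z axes, in that order (R = Rz(yaw) Ry(pitch) Rx(roll)).
In Python, from bench import robot gives the robot as it stands.
- The arm moves only by the tool play_rows, never from a script. Its arguments are lists of equal length, an entry for each row: "translation": the shift along the tool's x, y, z scaled (see below), a list of three; "twist": the turn, a rotation vector about the tool's x, y, z scaled (see below), a list of three; "gripper": the opening, from -1 (shut) to 1 (fully open). A call has 1 to 8 rows; each row shifts and turns the commanded pose from where the row before left it, along the tool's axes as they then stand; what a row does not reach is not made up. The controller multiplies each number of a shift by 0.04 m and each number of a turn by 0.1 rad. A row lasts 1/10 s, in which the tool goes at most 50 mm and 8.59 degrees, less where a joint would pass 70% of its speed; a pose out of reach is approached as far as the arm can. A call with a number of a shift or a turn outside -1 to 1 is refused whole. A call with a gripper value outside its range is refused whole. The fingers move at their own pace and stop on an object; the grip force is fixed at half the most. Time passes only in rows, so rows that do not move let the fingers close. It gives the time, the measured TCP pose, the force, the opening and the grip force at its end, in the units of the state.
- robot.get_obs(): the state, without advancing time (a new reading comes with each control period).
- robot.snapshot(name): name is "scene" or "side" or "wrist"; returns the picture (420x560x3 uint8, red, green, blue); there is no depth.
- robot.camera_model(name): a dict with "camera_matrix" (3x3 intrinsics, pixels), "rvec" (rotation vector, rad) and "tvec" (3), from world to camera coordinates, as OpenCV has them. Camera axes: x right, y down, z forward; pixel columns grow to the right and rows downward; lengths in m; the calibration is good to about 2 mm. A picture is of the moment at which its call begins: read the wrist's pose just before it. camera_model takes no time and is no camera call; for the wrist camera it gives the pose at the moment of the call.
- robot.close_job(): hands the job in; it is judged then, once.
Trained networks look in the newest picture that a camera, given by its name, has taken for a name from the list of things; names that differ only in an ending like _2 or _b are one class to them, and where a whole thing is asked for, a point or a joint stands for the part that bears it (a point fixed in the world has none). Each returns a list of dicts, best first, with "score" (0 to 1); they miss things now and then, are a little off and sometimes report something else, mostly with a low value. They report only what shows in the picture. A call takes as long as a camera call. They do not tell look-alikes from the thing itself.
- robot.recognise(name, camera): "centre" ([x, y, z] in m, in world coordinates, good to about 4 mm: the middle of the surface that is visible of it).
- robot.spot_point(name, camera): "centre" ([x, y, z] in m, in world coordinates, good to about 4 mm: a listed point, or the origin of a listed thing).
The state is a dict: "time": time; "joint_positions": joint angles; "qvel": joint speeds; "joint_torque": joint torques, N m; "tool_pos": TCP position; "ee_rot": TCP orientation; "wrist_force": force on the tool from outside, world axes, zero at the start; "wrist_torque": the same for the moment, N m; "width": finger opening in m; "finger_force": force on a finger pad.
Only numpy, scipy, OpenCV 4.12 (cv2) and the standard library are available. Lean on these libraries where they do the work, as an engineer would, in place of code of your own. Each camera call takes 0.05 s, during which the arm holds its last target. There are 200 camera calls.

### The job

Get the unwinder ready for threading: set the steel drag weight, felt down, on top of the red film roll so that it balances level across the crown, in line with the roll, and let go of it; set it down, do not let it drop. Then push the sprung dancer arm back by its yellow idler roller, past the last click of its ratchet to fully back against its stop, and finish while still holding it there, with the weight still balanced on the roll. Leave everything else on the bench where it is.

Things in the scene. Friction and masses are not known exactly. Their poses are not given: they have to be found in the camera images.
- weight_mid (a point): Centre of the drag weight, half-way up (26 mm above its underside). The weight is a bright steel bar with a grey felt sole, 100 mm long (its y axis) x 44 mm wide (its x axis) x 24 mm thick, flat underneath, with a black grip rib standing along the middle of its top: 60 mm long (y) x 16 mm wide (x), from 24 to 52 mm above the underside. About 0.6 kg, standing loose on the bench, symmetric under a half turn. Its z axis points up.
- roll_crown (a point): Highest point of the red film roll, at mid-width, 180 mm above the bench. It stays there while the roll turns. x axis: level, square to the roll's axle, the way the dancer arm is pushed back; y axis: along the axle; z up. The roll lies across the bench-top unwinder, 130 mm in diameter and 120 mm wide; the crown is 155 mm in +x from the dancer's pivot axis.
- film_roll: The red film roll, origin on its axle at mid-width, 65 mm below the crown. It turns on its shaft only against a light brake: the weight must stand within about 12 mm of the crown or roll and weight will creep round together.
- idler_mid (a point): Centre of the yellow idler roller at the free end of the blue dancer arm (two blue side bars). The roller is 25 mm in diameter and 126 mm long, its axle parallel to the roll's, free to turn, and moves with the arm. The side bars, 6 mm thick, end 6 mm above its centre at its two ends; the space on either side of the roller, and above it, is open.
- dancer_pivot (a point): Middle of the dancer arm's pivot axis, 65 mm above the bench, 155 mm short of the roll's axle in the roll_crown frame's x. The axes are those of roll_crown. The idler's centre goes round it at 165 mm; a tie bar crosses between the side bars 60 mm from the pivot.
- dancer (a joint): Angle of the dancer arm (rad): 0 = sprung forward on its rest, leaning 0.50 rad from vertical away from the film roll; grows as the idler is pushed back in roll_crown's +x (upright at 0.50). It starts at rest or standing on its first catch. Solid stop at 0.78, fully back. The push needed at the idler is about 5 N at the start and 11 N fully back.
- pawl (a joint): Small brass pawl with a red thumb ball on the unwinder's side (rad): 0 = dropped home; it lifts 0.1 to 0.2 as each ratchet tooth passes and snaps back (the click). Catches hold the arm at dancer = about 0.18, 0.35 and, the last, 0.51, each click coming 0.03 beyond: let go, the arm springs back to the last catch passed.
- heat_tape: Bystander: roll of amber heat-resistant tape lying flat, 80 mm across, 24 mm high. Origin at its underside (screwdriver: on its underside, mid-length).
- squeegee: Bystander: blue plastic hand squeegee with a grey felt edge, 75 x 100 mm, lying flat, 10 mm high. Origin at its underside (screwdriver: on its underside, mid-length).
- mug: Bystander: white ceramic mug, 82 mm across, 95 mm high. Origin at its underside (screwdriver: on its underside, mid-length).
- spare_core: Bystander: empty cardboard tube standing on end, 86 mm across, 120 mm high. Origin at its underside (screwdriver: on its underside, mid-length).
- spray: Bystander: white plastic bottle with a red cap, 64 mm across, 190 mm high. Origin at its underside (screwdriver: on its underside, mid-length).
- driver: Bystander: yellow-handled screwdriver lying flat, about 200 mm long. Origin at its underside (screwdriver: on its underside, mid-length).
Mind the look-alikes: they are no part of the job. Several things look just like the part that bears weight_mid: the one meant starts farthest to the robot's left.

How it is judged:
By the outcome, as a careful person would: the job done as asked, in the order asked, and still so for the second after the job is handed in, while the arm keeps its last pose, push and grip.
It also fails if it takes over 58 s, if anything falls off the work surface, if the arm or the gripper's body presses on something with over 40 N, if the wrist force passes 120 N, or if a joint passes its speed limit or range.

## Working session

There is one attempt and no reset: what is moved stays moved. The work goes in short steps, Python scripts to look and compute and a tool call to move; the robot and the scene stay as the last step left them, time stands still between calls to the robot, and variables do not carry over. Pictures are saved under pics/ and viewed, at most 10 in all, crops included, and the job is handed in when it is done.

Besides the shell and the picture viewer there is one more tool, called after ">>>" as a command line: name --argument value ..., lists and objects as JSON in quotes. play_rows: Moves the arm, as the interface text tells. Its arguments: {"type":"object","properties":{"translation":{"type":"array","items":{"type":"array","items":{"type":"number","minimum":-1,"maximum":1}}},"twist":{"type":"array","items":{"type":"array","items":{"type":"number","minimum":-1,"maximum":1}}},"gripper":{"type":"array","items":{"type":"number"}}},"required":["translation","twist","gripper"]}

```bash
mkdir -p pics; ls
cat > h.py <<'E'
from bench import robot
import numpy as np, cv2
def proj(cam,p):
    m=robot.camera_model(cam);return cv2.projectPoints(np.array(p,float).reshape(-1,1,3),np.array(m['rvec'],float),np.array(m['tvec'],float),np.array(m['camera_matrix'],float),None)[0].reshape(-1,2)
def ray(cam,uv):
    m=robot.camera_model(cam);R=cv2.Rodrigues(np.array(m['rvec'],float))[0];K=np.array(m['camera_matrix'],float)
    d=R.T@np.linalg.inv(K)@np.array([uv[0],uv[1],1.]);o=-R.T@np.array(m['tvec'],float).ravel();return o,d/np.linalg.norm(d)
def atz(cam,uv,z):
    o,d=ray(cam,uv);return o+d*(z-o[2])/d[2]
def snap(cam,fn=None):
    im=np.array(robot.snapshot(cam))
    if fn: cv2.imwrite('pics/'+fn,im[:,:,::-1])
    return im
E
python3 - <<'E'
from h import *
np.set_printoptions(precision=3,suppress=True)
a=snap('scene');b=snap('side')
cv2.imwrite('pics/a.png',cv2.resize(a,(800,600))[:,:,::-1]);cv2.imwrite('pics/b.png',cv2.resize(b,(800,600))[:,:,::-1])
for c in ('scene','side'):
  print(c,ray(c,(280,210)))
  for n in ('weight_mid','roll_crown','idler_mid','dancer_pivot'):
    for r in robot.spot_point(n,c): print(n,c,np.array(r['centre']),round(r['score'],2),proj(c,r['centre'])*800/560)
  for n in ('spray','mug','spare_core','heat_tape','squeegee','driver'):
    for r in robot.spot_point(n,c)[:1]: print(n,c,np.array(r['centre']),round(r['score'],2))
print(robot.get_obs())
E
```

```text
pics
scene (array([1.19 , 0.418, 1.064]), array([-0.528, -0.395, -0.752]))
weight_mid scene [ 0.453 -0.313  0.027] 0.95 [[341.539 263.965]]
weight_mid scene [ 0.41  -0.665  0.028] 0.82 [[254.359 200.127]]
weight_mid scene [ 0.701 -0.447  0.023] 0.66 [[229.156 300.902]]
weight_mid scene [ 0.315 -0.427  0.029] 0.58 [[342.588 216.124]]
roll_crown scene [0.507 0.126 0.181] 0.8 [[489.372 319.938]]
idler_mid scene [0.744 0.108 0.212] 0.64 [[410.76  390.219]]
dancer_pivot scene [0.665 0.115 0.063] 0.93 [[436.101 405.813]]
spray scene [ 0.411 -0.543 -0.003] 0.68
mug scene [0.441 0.519 0.   ] 0.9
spare_core scene [0.563 0.473 0.002] 0.59
heat_tape scene [ 0.516 -0.453 -0.001] 0.69
squeegee scene [ 0.634 -0.307  0.003] 0.61
driver scene [ 0.317  0.332 -0.001] 0.84
side (array([ 0.009, -1.189,  1.109]), array([ 0.334,  0.714, -0.615]))
weight_mid side [ 0.412 -0.665  0.026] 0.87 [[475.497 537.562]]
weight_mid side [ 0.314 -0.433  0.025] 0.62 [[380.381 465.356]]
weight_mid side [ 0.45  -0.315  0.03 ] 0.58 [[413.219 406.346]]
roll_crown side [0.513 0.119 0.182] 0.83 [[363.975 253.046]]
roll_crown
[... 179 characters left out ...]
ray side [ 0.41  -0.546 -0.   ] 0.67
mug side [ 0.443  0.52  -0.003] 0.63
spare_core side [ 0.566  0.473 -0.003] 0.79
heat_tape side [ 0.518 -0.448 -0.002] 0.71
squeegee side [ 0.639 -0.307 -0.002] 0.66
driver side [0.667 0.113 0.067] 0.68
{'time': 1.1, 'joint_positions': array([ 1.212,  0.087,  1.371, -0.   ,  1.684, -0.103]), 'qvel': array([ 0.001,  0.001, -0.002,  0.001,  0.001, -0.002]), 'joint_torque': array([  0.001, -34.005, -30.261,   0.072,   0.024,   0.   ]), 'tool_pos': array([0.139, 0.532, 0.405]), 'ee_rot': array([3.141, 0.   , 2.886]), 'wrist_force': array([-0.063, -0.041,  0.33 ]), 'wrist_torque': array([0.027, 0.013, 0.001]), 'finger_force': 0.0, 'width': 0.09384955320620772}
```

View pics/a.png

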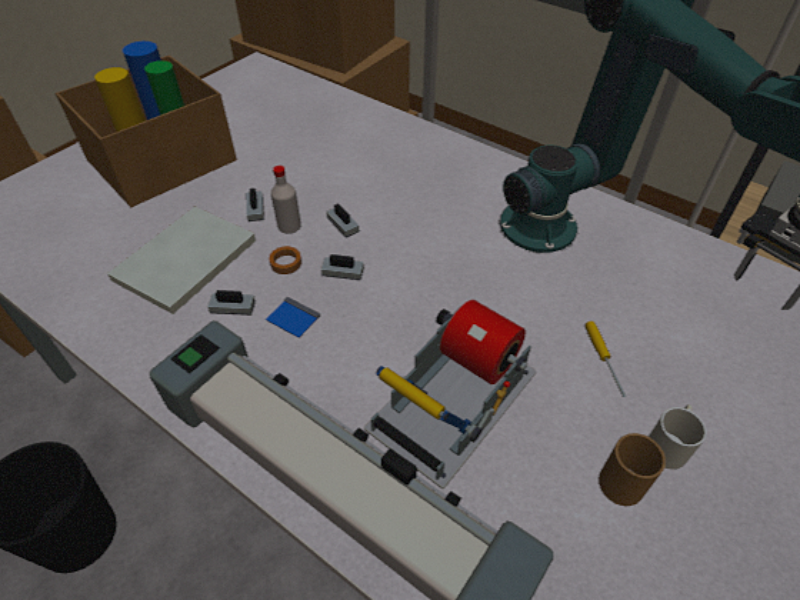

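View pics/b.png

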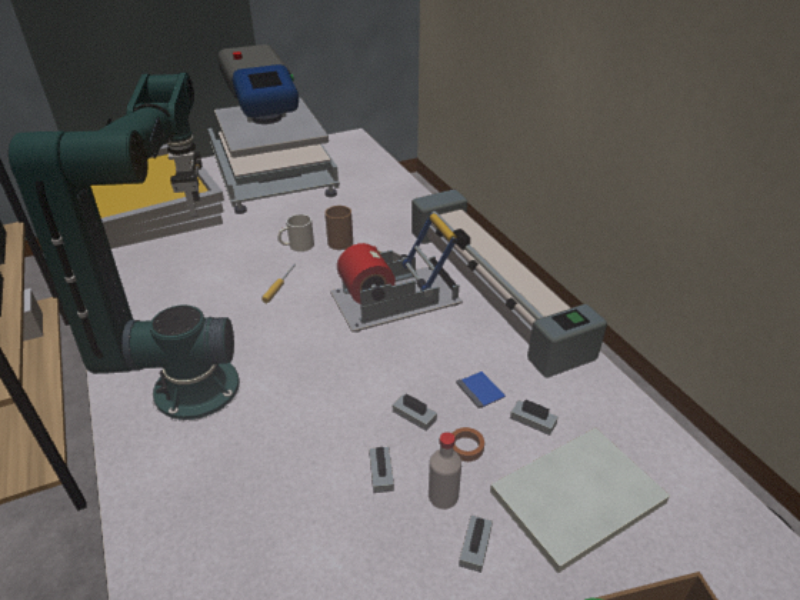

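Scene picture: four weight look-alikes at (800-wide pixels) (342,265), (254,204), (231,302) and (342,218). Their world y values are −0.313, −0.665, −0.447 and −0.43. The one at (342,265) has the largest y, so it is farthest to the robot's left and is the one meant. The idler at (411,391) is sprung forward, and the red roll is at (485,340). I'll confirm in one crop and measure the yaws.

Run:
```python
from h import *
np.set_printoptions(precision=4,suppress=True)
a=snap('scene');b=snap('side')
def crop(im,c,x0,y0,w,h,s): return cv2.resize(im[y0:y0+h,x0:x0+w],(w*s,h*s),interpolation=cv2.INTER_CUBIC)
out=np.hstack([crop(a,0,215,165,50,35,8),crop(b,0,264,265,50,35,8)])
out2=np.hstack([crop(a,0,255,205,120,90,3)[:,:400],crop(b,0,225,140,120,90,3)[:,:400]])
W=out.shape[1]; o2=np.zeros((270,W,3),np.uint8);o2[:,:min(W,out2.shape[1])]=out2[:,:W]
cv2.imwrite('pics/c.png',np.vstack([out,o2])[:,:,::-1])
# rib (black) blob -> long axis at z=.052 ; roll red mask
for c,im,ctr in(('scene',a,(239,183)),('side',b,(290,285))):
  g=im.astype(int); x,y=ctr
  sub=g[y-14:y+14,x-22:x+22].sum(2)
  m=(sub<200).astype(np.uint8)
  n,l,st,ce=cv2.connectedComponentsWithStats(m); k=1+np.argmax(st[1:,4]); ys,xs=np.nonzero(l==k)
  P=np.array([atz(c,(u+x-22,v+y-14),.04) for u,v in zip(xs,ys)])[:,:2]
  ev,V=np.linalg.eigh(np.cov(P.T)); d=V[:,1]; print(c,'rib',len(P),P.mean(0),d,np.degrees(np.arctan2(d[1],d[0])),np.sqrt(ev*12))
  # whole weight vs. table: bright/grey? skip
for c in('scene','side'):
  for n in('weight_mid','film_roll','roll_crown','dancer_pivot','idler_mid'):
    for r in robot.spot_point(n,c)[:1]: print(c,n,np.array(r['centre']),r['score'])
```

```text
scene rib 132 [ 0.4545 -0.3116] [-0.3076  0.9515] 107.91321871170403 [0.0376 0.0611]
side rib 114 [ 0.4516 -0.3179] [-0.3359  0.9419] 109.62437096659882 [0.0271 0.0613]
scene weight_mid [ 0.6989 -0.4461  0.0226] 0.96
scene film_roll [0.5141 0.1217 0.1133] 0.8
scene roll_crown [0.5083 0.1244 0.1787] 0.95
scene dancer_pivot [0.3166 0.3303 0.0003] 0.6
scene idler_mid [0.7472 0.1088 0.2087] 0.58
side weight_mid [ 0.3154 -0.4294  0.0221] 0.98
side film_roll [0.5129 0.1212 0.1133] 0.82
side roll_crown [0.5092 0.115  0.1826] 0.67
side dancer_pivot [0.666 0.112 0.063] 0.77
side idler_mid [0.7451 0.1089 0.2108] 0.93
```

View pics/c.png

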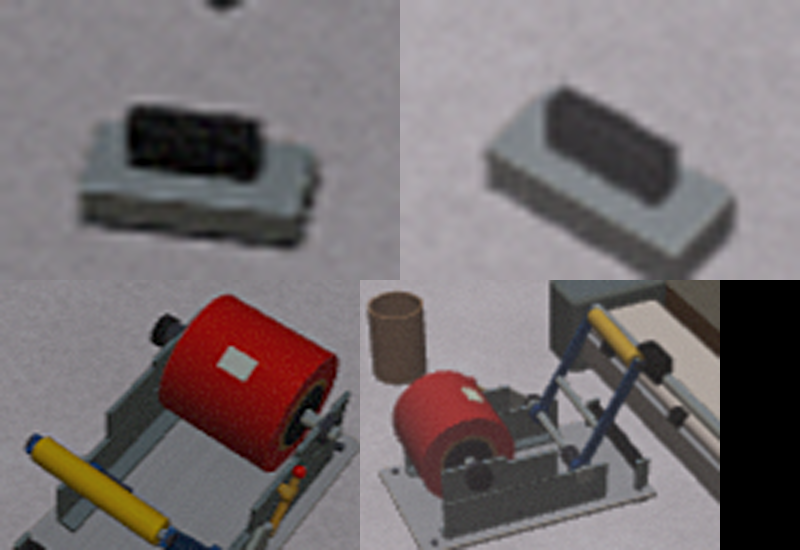

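The crop shows the chosen weight, a steel bar with a black rib standing free. Its long axis lies at about 109° in world. The roll (red) and dancer (yellow idler, forward at rest) are also clear. Moving over the weight.

>>> play_rows --translation '[[-0.4,-0.5,0],[-0.65,-0.92,0],[-0.65,-0.92,0],[-0.65,-0.92,0],[-0.65,-0.92,0],[-0.65,-0.92,0],[-0.65,-0.92,0],[-0.65,-0.92,0]]' --twist '[[0,0,0],[0,0,0],[0,0,0],[0,0,0],[0,0,0],[0,0,0],[0,0,0],[0,0,0]]' --gripper '[1,1,1,1,1,1,1,1]'

```text
time: 2.5
tool_pos: [0.2604, 0.2118, 0.4049]
ee_rot: [3.141, 0.001, 2.887]
wrist_force: [0.4, 0.4, -0.2]
width: 0.0935
finger_force: 0.0
```

>>> play_rows --translation '[[-0.65,-0.92,0],[-0.65,-0.92,0],[-0.65,-0.92,0],[-0.65,-0.92,0],[-0.65,-0.92,0],[-0.65,-0.92,0],[-0.65,-0.92,0],[-0.65,-0.92,0]]' --twist '[[0,0,0],[0,0,0],[0,0,0],[0,0,0],[0,0,0],[0,0,0],[0,0,0],[0,0,0]]' --gripper '[1,1,1,1,1,1,1,1]'

```text
time: 3.3
tool_pos: [0.3873, -0.126, 0.405]
ee_rot: [3.141, 0.001, 2.885]
wrist_force: [-0.0, 0.0, -0.4]
width: 0.0941
finger_force: 0.0
```

>>> play_rows --translation '[[-0.65,-0.92,0],[-0.65,-0.92,0],[-0.65,-0.92,0],[-0.3,-0.5,0],[0,0,0]]' --twist '[[0,0,0],[0,0,0],[0,0,0],[0,0,0],[0,0,0]]' --gripper '[1,1,1,1,1]'

```text
time: 3.8
tool_pos: [0.4417, -0.2756, 0.4036]
ee_rot: [3.141, -0.001, 2.882]
wrist_force: [-0.2, 0.2, 1.0]
width: 0.0942
finger_force: 0.0
```

>>> play_rows --translation '[[0,0,0],[0,0,0],[0,0,0],[0,0,0],[0,0,0],[0,0,0],[0,0,0],[0,0,0]]' --twist '[[0,0,1],[0,0,1],[0,0,1],[0,0,1],[0,0,1],[0,0,1],[0,0,1],[0,0,1]]' --gripper '[1,1,1,1,1,1,1,1]'

```text
time: 4.6
tool_pos: [0.441, -0.2715, 0.405]
ee_rot: [3.141, -0.0, 2.083]
wrist_force: [-0.3, 0.7, -0.4]
width: 0.0942
finger_force: 0.0
```

>>> play_rows --translation '[[0,0,0],[0,0,0],[0,0,0],[0,0,0]]' --twist '[[0,0,1],[0,0,0.85],[0,0,0],[0,0,0]]' --gripper '[1,1,1,1]'

```text
time: 5.0
tool_pos: [0.4411, -0.2721, 0.4049]
ee_rot: [3.141, 0.0, 1.903]
wrist_force: [-0.3, 0.5, -0.2]
width: 0.0938
finger_force: 0.0
```

Run:
```python
from h import *
np.set_printoptions(precision=4,suppress=True)
o=robot.get_obs();print(o['tool_pos'],o['ee_rot'])
a=snap('wrist');cv2.imwrite('pics/d.png',a[:,:,::-1])
for r in robot.spot_point('weight_mid','wrist'): print(np.array(r['centre']),r['score'],proj('wrist',r['centre']))
g=a.astype(int)
p=proj('wrist',[.453,-.314,.04])[0].astype(int);print(p,ray('wrist',(280,210)))
m=(g.sum(2)<130).astype(np.uint8);n,l,st,ce=cv2.connectedComponentsWithStats(m)
for k in range(1,n):
  if st[k,4]>150:
    ys,xs=np.nonzero(l==k);(c,s,an)=cv2.minAreaRect(np.c_[xs,ys].astype(np.float32));bx=cv2.boxPoints((c,s,an))
    P=np.array([atz('wrist',q,.052) for q in bx]);print(k,st[k],c,s,P[:,:2].ravel(),P.mean(0),[np.degrees(np.arctan2(*(P[(i+1)%4]-P[i])[1::-1])) for i in(0,1)])
```

```text
[ 0.4411 -0.2721  0.4049] [3.1412 0.     1.9034]
[ 0.4554 -0.3131  0.0204] 0.84 [[282.7686 222.6925]]
[ 0.3213 -0.4281  0.0263] 0.66 [[148.5268 274.7949]]
[ 0.6998 -0.449   0.0267] 0.52 [[421.6232 369.7782]]
[280 228] (array([ 0.4138, -0.1922,  0.3846]), array([ 0.0878, -0.2811, -0.9557]))
1 [270 199  21  56 769] (279.838134765625, 226.94793701171875) (55.34881591796875, 14.293375968933105) [ 0.4296 -0.2842  0.443  -0.2771  0.4722 -0.3336  0.4582 -0.3412] [ 0.4507 -0.309   0.052 ] [np.float64(27.9483428793154), np.float64(-62.645300311842064)]
4 [    0   245   560   175 34298] (279.49993896484375, 332.0) (558.9998779296875, 173.99996948242188) [ 0.1871 -0.6838  0.1653 -0.4282  0.7486 -0.2286  0.887  -0.4445] [ 0.497  -0.4463  0.052 ] [np.float64(94.85604424313834), np.float64(18.893567397076854)]
5 [119 254  42  50 749] (139.29054260253906, 278.4932556152344) (13.83346939086914, 55.798866271972656) [ 0.2999 -0.4513  0.3233 -0.3827  0.3373 -0.3882  0.3144 -0.4577] [ 0.3187 -0.42    0.052 ] [np.float64(71.1715484604788), np.float64(-21.663429442289473)]
6 [265 296  55  23 345] (291.4769287109375, 306.0845947265625) (20.856731414794922, 54.194217681884766) [ 0.4607 -0.3963  0.5187 -0.3723  0.5299 -0.398   0.4706 -0.4226] [ 0.495  -0.3973  0.052 ] [np.float64(22.502669252425886), np.float64(-66.51331504416265)]
```

View pics/d.png

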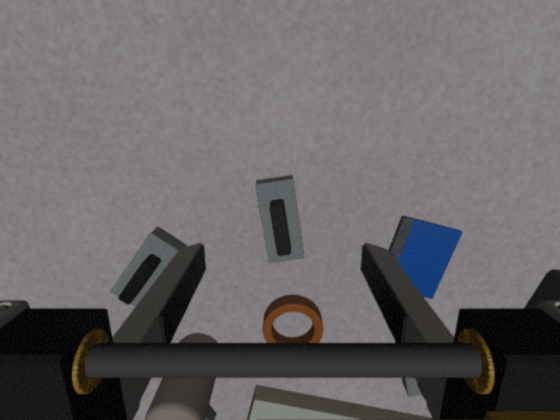

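Wrist picture: the chosen weight is centred at about (281,222), its rib running from (278,200) to (285,254). The look-alikes are at (145,275) and lower right.

Run:
```python
from h import *
np.set_printoptions(precision=4,suppress=True)
for p,q in (((257,181),(268,262)),((292,177),(303,259))):
  A,B=atz('wrist',p,.024),atz('wrist',q,.024);d=A-B;print(A,B,np.linalg.norm(d),np.degrees(np.arctan2(d[1],d[0])))
```

```text
[ 0.4114 -0.2743  0.024 ] [ 0.4544 -0.3656  0.024 ] 0.1009248380200505 115.20936177182098
[ 0.4472 -0.2572  0.024 ] [ 0.4933 -0.348   0.024 ] 0.10188792074373866 116.89278349142138
```

>>> play_rows --translation '[[0,0,0],[0,0,0],[-0.5,-0.1,0],[-0.5,-0.1,0.5],[0,0,1],[0,0,1],[0,0,0.5],[0,0,0]]' --twist '[[0,0,-0.7],[0,0,-0.6],[0,0,0],[0,0,0],[0,0,0],[0,0,0],[0,0,0],[0,0,0]]' --gripper '[1,1,1,1,1,1,1,1]'

```text
time: 5.9
tool_pos: [0.4509, -0.3114, 0.2803]
ee_rot: [-3.138, -0.008, 2.031]
wrist_force: [0.5, 0.8, -0.3]
width: 0.094
finger_force: 0.0
```

Run:
```python
from h import *
np.set_printoptions(precision=4,suppress=True)
o=robot.get_obs();print(o['tool_pos'],o['ee_rot'])
a=snap('wrist');cv2.imwrite('pics/e.png',a[:,:,::-1])
for r in robot.spot_point('weight_mid','wrist')[:2]: print(np.array(r['centre']),r['score'],proj('wrist',r['centre']))
```

```text
[ 0.4509 -0.3114  0.2803] [-3.1383 -0.0082  2.0314]
[ 0.4535 -0.3125  0.0227] 0.97 [[284.1272 223.2447]]
[ 0.3217 -0.4263  0.0261] 0.56 [[ 77.2748 275.246 ]]
```

View pics/e.png

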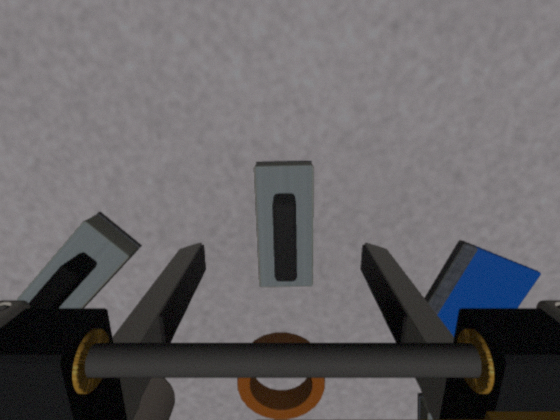

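The weight sits centred between the fingers at (285,225), rib parallel to the pads. Descending.

>>> play_rows --translation '[[0,0,0.5],[0,0,0.5],[0,0,0.3],[0,0,0],[0,0,0]]' --twist '[[0,0,0],[0,0,0],[0,0,0],[0,0,0],[0,0,0]]' --gripper '[1,1,1,1,1]'

```text
time: 6.5
tool_pos: [0.4523, -0.3126, 0.234]
ee_rot: [3.141, 0.002, 2.031]
wrist_force: [0.6, 0.1, 0.6]
width: 0.0938
finger_force: 0.0
```

>>> play_rows --translation '[[0,0,0.12],[0,0,0],[0,0,0],[0,0,0],[0,0,0],[0,0,0],[0,0,0],[0,0,0]]' --twist '[[0,0,0],[0,0,0],[0,0,0],[0,0,0],[0,0,0],[0,0,0],[0,0,0],[0,0,0]]' --gripper '[1,1,-1,-1,-1,-1,-1,-1]'

```text
time: 7.3
tool_pos: [0.4519, -0.3123, 0.2279]
ee_rot: [3.142, -0.0, 2.031]
wrist_force: [-0.3, -0.4, -0.1]
width: 0.0493
finger_force: 0.0
```

>>> play_rows --translation '[[0,0,0],[0,0,0],[0,0,0],[0,0,0]]' --twist '[[0,0,0],[0,0,0],[0,0,0],[0,0,0]]' --gripper '[-1,-1,-1,-1]'

```text
time: 7.7
tool_pos: [0.4519, -0.3123, 0.2278]
ee_rot: [3.142, -0.0, 2.031]
wrist_force: [-0.5, -0.7, 0.4]
width: 0.0176
finger_force: 0.0
```

>>> play_rows --translation '[[0,0,0],[0,0,0],[0,0,-0.25],[0,0,-0.5],[0,0,-0.8],[0,0,-0.8],[0,0,-0.8],[0,0,-0.8]]' --twist '[[0,0,0],[0,0,0],[0,0,0],[0,0,0],[0,0,0],[0,0,0],[0,0,0],[0,0,0]]' --gripper '[-1,-1,-1,-1,-1,-1,-1,-1]'

```text
time: 8.5
tool_pos: [0.4515, -0.312, 0.3856]
ee_rot: [-3.14, -0.004, 2.031]
wrist_force: [-0.4, -1.2, -5.8]
width: 0.0156
finger_force: 29.9
```

>>> play_rows --translation '[[0,0,-0.8],[0,0,-0.6],[0,0,-0.3],[0,0,0],[0,0,0]]' --twist '[[0,0,0],[0,0,0],[0,0,0],[0,0,0],[0,0,0]]' --gripper '[-1,-1,-1,-1,-1]'

```text
time: 9.0
tool_pos: [0.4519, -0.3123, 0.4518]
ee_rot: [-3.14, -0.003, 2.031]
wrist_force: [0.4, -0.0, -6.7]
width: 0.0163
finger_force: 29.9
```

Run:
```python
from h import *
np.set_printoptions(precision=4,suppress=True)
# axle direction from cap-to-cap: idler ends (yellow mask), crown/pivot estimates averaged
from collections import defaultdict
D=defaultdict(list)
for t in range(4):
  for c in('scene','side'):
    a=snap(c)
    for n in('roll_crown','dancer_pivot','idler_mid','film_roll'):
      for r in robot.spot_point(n,c)[:3]:
        p=np.array(r['centre'])
        if np.linalg.norm(p[:2]-[.6,.115])<.2: D[n,c].append(p);break
for k in D: print(k,len(D[k]),np.mean(D[k],0),np.std(D[k],0))
for c in('scene','side'):
  a=snap(c).astype(int); m=((a[...,0]>110)&(a[...,1]>80)&(a[...,2]<60)&(a[...,0]-a[...,1]<90)).astype(np.uint8)
  n,l,st,ce=cv2.connectedComponentsWithStats(m)
  q=proj(c,[.744,.11,.21])[0]
  k=1+np.argmin([np.hypot(*(ce[i]-q))+ (1000 if st[i,4]<60 else 0) for i in range(1,n)])
  ys,xs=np.nonzero(l==k); (ct,s,an)=cv2.minAreaRect(np.c_[xs,ys].astype(np.float32)); b=cv2.boxPoints((ct,s,an))
  e=[(b[0]+b[1])/2,(b[1]+b[2])/2,(b[2]+b[3])/2,(b[3]+b[0])/2]
  i=0 if np.hypot(*(e[0]-e[2]))>np.hypot(*(e[1]-e[3])) else 1
  A,B=atz(c,e[i],.21),atz(c,e[i+2],.21);d=A-B
  print(c,st[k],ct,s,A,B,np.linalg.norm(d),np.degrees(np.arctan2(d[1],d[0]))%180)
```

```text
('roll_crown', 'scene') 4 [0.51   0.1259 0.1808] [0.0006 0.0002 0.0018]
('dancer_pivot', 'scene') 4 [0.6655 0.1126 0.0651] [0.0012 0.0004 0.0005]
('idler_mid', 'scene') 4 [0.7445 0.1092 0.2104] [0.0003 0.0013 0.0011]
('film_roll', 'scene') 4 [0.5142 0.1233 0.113 ] [0.0012 0.0003 0.0013]
('roll_crown', 'side') 4 [0.5103 0.1185 0.1813] [0.0026 0.0018 0.0012]
('idler_mid', 'side') 4 [0.7448 0.1093 0.2111] [0.0013 0.0013 0.0019]
('film_roll', 'side') 3 [0.5128 0.1229 0.1129] [0.0006 0.0009 0.0006]
scene [266 258  45  33 387] (287.5, 273.0) (49.63774108886719, 8.253582000732422) [0.7388 0.0419 0.21  ] [0.7466 0.1694 0.21  ] 0.1277517036438448 86.48094586292582
side [305 153  11  14  28] (309.1065368652344, 159.82785034179688) (15.748537063598633, 2.4327011108398438) [0.7445 0.1508 0.21  ] [0.7371 0.0522 0.21  ] 0.09890617074673422 85.71173654425755
```

>>> play_rows --translation '[[0,0,0],[0,0,0],[0,0,0],[0,0,0],[0,0,0],[0,0,0],[0.3,0.1,0],[0.6,0.1,0]]' --twist '[[0,0,0.6],[0,0,0.9],[0,0,1],[0,0,1],[0,0,1],[0,0,0.7],[0,0,0],[0,0,0]]' --gripper '[-1,-1,-1,-1,-1,-1,-1,-1]'

```text
time: 11.9
tool_pos: [0.4622, -0.2771, 0.4535]
ee_rot: [-3.141, -0.0, 1.51]
wrist_force: [0.2, 0.8, -7.4]
width: 0.0159
finger_force: 29.9
```

>>> play_rows --translation '[[1,0.1,0],[1,0.1,0],[1,0.1,0],[1,0.1,0],[1,0.1,0],[1,0.1,0],[0.6,0.1,0],[0.3,0,0]]' --twist '[[0,0,0],[0,0,0],[0,0,0],[0,0,0],[0,0,0],[0,0,0],[0,0,0],[0,0,0]]' --gripper '[-1,-1,-1,-1,-1,-1,-1,-1]'

```text
time: 12.7
tool_pos: [0.5065, -0.0001, 0.454]
ee_rot: [3.141, -0.001, 1.516]
wrist_force: [0.1, -0.2, -6.1]
width: 0.0159
finger_force: 29.9
```

>>> play_rows --translation '[[0.3,0,0],[0,0,0],[0,0,0],[0,0,0]]' --twist '[[0,0,0],[0,0,0],[0,0,0],[0,0,0]]' --gripper '[-1,-1,-1,-1]'

```text
time: 13.1
tool_pos: [0.5072, 0.0079, 0.4539]
ee_rot: [-3.142, 0.001, 1.509]
wrist_force: [0.3, -0.5, -6.6]
width: 0.0156
finger_force: 29.9
```

Run:
```python
from h import *
np.set_printoptions(precision=4,suppress=True)
o=robot.get_obs();print(o['time'],o['tool_pos'],o['ee_rot'],o['wrist_force'],o['wrist_torque'])
a=snap('wrist');cv2.imwrite('pics/f.png',a[:,:,::-1])
for n in('roll_crown','dancer_pivot','idler_mid','film_roll','weight_mid'):
  for r in robot.spot_point(n,'wrist')[:2]: print(n,np.array(r['centre']),r['score'],proj('wrist',r['centre']))
print(ray('wrist',(280,210)))
```

```text
13.1 [0.5072 0.0079 0.4539] [-3.1416  0.0005  1.5093] [ 0.2514 -0.4794 -6.5756] [-0.0813  0.0166  0.0136]
roll_crown [0.5093 0.1235 0.1811] 0.62 [[275.3657  64.9507]]
dancer_pivot [0.6633 0.1125 0.0646] 0.68 [[423.8359  80.8235]]
film_roll [0.514  0.122  0.1151] 0.91 [[282.3024  76.4178]]
weight_mid [0.5096 0.0069 0.2451] 0.9 [[286.5551 252.8293]]
(array([0.5127, 0.0932, 0.4336]), array([-0.0271, -0.2932, -0.9557]))
```

View pics/f.png

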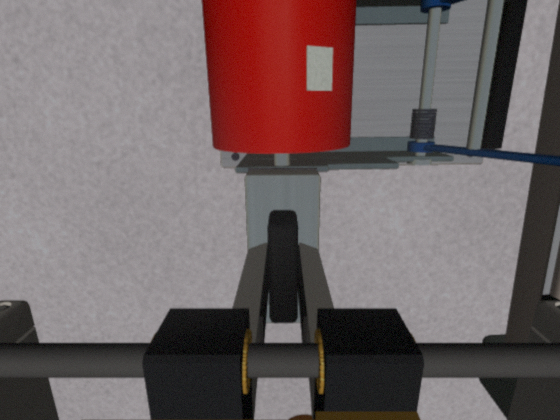

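Wrist picture: the held weight (edges at u≈246 and 321) points along the red roll (edges at u≈213 and 351 at v=140), nearly centred. I'll fit both silhouettes to get the exact lateral offset.

```bash
cat > fit.py <<'E'
from h import *
np.set_printoptions(precision=4,suppress=True)
def rollfit(v0=5,v1=130,ctr=280):
  a=snap('wrist').astype(int); m=(a[...,0]>90)&(a[...,1]<60)&(a[...,2]<60)
  L=[];Rr=[]
  for v in range(v0,v1):
    x=np.nonzero(m[v])[0]
    if len(x)>40: L.append((x[0]-.5,v));Rr.append((x[-1]+.5,v))
  N=[]
  for E in(L,Rr):
    E=np.array(E,float);k=np.polyfit(E[:,1],E[:,0],1);r=np.polyval(k,E[:,1])-E[:,0];ok=abs(r)<1.5;k=np.polyfit(E[ok,1],E[ok,0],1)
    d1=ray('wrist',(np.polyval(k,v0),v0));d2=ray('wrist',(np.polyval(k,v1),v1));n=np.cross(d1[1],d2[1]);N.append(n/np.linalg.norm(n))
  o=d1[0];ax=np.cross(N[0],N[1]);ax/=np.linalg.norm(ax)
  b=N[0]+N[1]   # bisector plane through axis
  # line in plane b.(p-o)=0 at z=.115
  def at(y,z): return o[0]-(b[1]*(y-o[1])+b[2]*(z-o[2]))/b[0]
  half=np.arccos(abs(N[0]@N[1]))/2
  print('axis',ax,np.degrees(np.arctan2(ax[1],ax[0]))%180,'x at crown y',at(.1225,.115),'dist',.065/np.sin(half),'cam',o)
rollfit()
E
python3 - <<'E'
from fit import *
# held weight top-plane edges at z ~ tcp-0.2278+.024
o=robot.get_obs();z=o['tool_pos'][2]-.2278+.024;a=snap('wrist').astype(float)
g=cv2.GaussianBlur(a.mean(2),(3,3),0)
for v in(190,205,220):
  d=np.diff(g[v]);print(v,[int(x) for x in np.nonzero(abs(d)>8)[0] if 225<x<345])
for v,l,r in((175,246.5,320.5),(230,247,319.5)):
  print((atz('wrist',(l,v),z)+atz('wrist',(r,v),z))/2, np.linalg.norm(atz('wrist',(l,v),z)-atz('wrist',(r,v),z)))
print(o['tool_pos'],o['ee_rot'])
E
```

```text
axis [-0.0484 -0.9986  0.02  ] 87.22684320581294 x at crown y 0.5111097948609687 dist 0.3269986786665254 cam [0.5126 0.0933 0.4336]
190 [243, 244, 245, 319, 320, 321]
205 [243, 244, 245, 319, 320]
220 [244, 245, 246, 266, 267, 268, 269, 295, 296, 297, 298, 318, 319, 320]
[0.5108 0.0578 0.25  ] 0.04221449911692606
[0.5086 0.0244 0.25  ] 0.04350547426502078
[0.5073 0.0086 0.4538] [-3.1416 -0.      1.5102]
```

>>> play_rows --translation '[[0.5,-0.02,0],[0.85,-0.02,0],[0.85,-0.02,0],[0.5,-0.01,0],[0.15,0,0.3],[0,0,0.3],[0,0,0.2],[0,0,0]]' --twist '[[0,0,0],[0,0,0],[0,0,0],[0,0,0],[0,0,0],[0,0,0],[0,0,0],[0,0,0]]' --gripper '[-1,-1,-1,-1,-1,-1,-1,-1]'

```text
time: 14.3
tool_pos: [0.5111, 0.1218, 0.419]
ee_rot: [-3.137, 0.002, 1.509]
wrist_force: [-0.2, -0.4, -6.3]
width: 0.016
finger_force: 30.0
```

>>> play_rows --translation '[[0,0,0],[0,0,0],[0,0,0]]' --twist '[[0,0,0],[0,0,0],[0,0,0]]' --gripper '[-1,-1,-1]'

```text
time: 14.6
tool_pos: [0.5114, 0.1225, 0.4227]
ee_rot: [3.14, -0.0, 1.51]
wrist_force: [0.5, 0.6, -6.7]
width: 0.0158
finger_force: 30.0
```

Run:
```python
from h import *
np.set_printoptions(precision=4,suppress=True)
o=robot.get_obs();print(o['time'],o['tool_pos'],o['ee_rot'],o['wrist_force'],o['wrist_torque'])
```

```text
14.6 [0.5114 0.1225 0.4227] [ 3.14   -0.0003  1.5101] [ 0.4792  0.5758 -6.7166] [-0.0467  0.0785 -0.0014]
```

>>> play_rows --translation '[[0,0,0.1],[0,0,0.1],[0,0,0.07],[0,0,0.04],[0,0,0],[0,0,0]]' --twist '[[0,0,0],[0,0,0],[0,0,0],[0,0,0],[0,0,0],[0,0,0]]' --gripper '[-1,-1,-1,-1,-1,-1]'

```text
time: 15.2
tool_pos: [0.5113, 0.1229, 0.4095]
ee_rot: [-3.142, -0.0, 1.511]
wrist_force: [0.5, -0.4, -8.0]
width: 0.0155
finger_force: 30.0
```

>>> play_rows --translation '[[0,0,0.03],[0,0,0],[0,0,0]]' --twist '[[0,0,0],[0,0,0],[0,0,0]]' --gripper '[-1,-1,-1]'

```text
time: 15.5
tool_pos: [0.5113, 0.1229, 0.4083]
ee_rot: [3.142, -0.0, 1.511]
wrist_force: [-0.1, -0.7, -7.4]
width: 0.0159
finger_force: 30.0
```

>>> play_rows --translation '[[0,0,0.02],[0,0,0],[0,0,0]]' --twist '[[0,0,0],[0,0,0],[0,0,0]]' --gripper '[-1,-1,-1]'

```text
time: 15.8
tool_pos: [0.5113, 0.1229, 0.4078]
ee_rot: [3.141, -0.0, 1.511]
wrist_force: [-0.0, 0.4, -4.7]
width: 0.0158
finger_force: 30.0
```

>>> play_rows --translation '[[0,0,0.02],[0,0,0],[0,0,0]]' --twist '[[0,0,0],[0,0,0],[0,0,0]]' --gripper '[-1,-1,-1]'

```text
time: 16.1
tool_pos: [0.5112, 0.1228, 0.4078]
ee_rot: [3.14, -0.0, 1.511]
wrist_force: [-2.1, -0.3, 0.4]
width: 0.0158
finger_force: 30.0
```

Run:
```python
from h import *
np.set_printoptions(precision=4,suppress=True)
F=[];T=[]
for i in range(8):
  robot.snapshot('side');o=robot.get_obs();F.append(o['wrist_force']);T.append(o['wrist_torque'])
print(o['tool_pos'],o['ee_rot'],np.mean(F,0),np.mean(T,0),np.std(T,0))
```

```text
[0.5114 0.1229 0.4078] [ 3.1396 -0.0004  1.5107] [-1.3643 -1.0292  2.7548] [-0.144   0.4078 -0.0101] [0.0249 0.0212 0.0205]
```

>>> play_rows --translation '[[0,0,0],[0,0,0],[0,0,0],[0,0,0],[0,0,0],[0,0,0]]' --twist '[[0,0,0],[0,0,0],[0,0,0],[0,0,0],[0,0,0],[0,0,0]]' --gripper '[-0.64,-0.62,-0.6,-0.57,-0.53,-0.5]'

```text
time: 17.1
tool_pos: [0.5113, 0.1229, 0.4065]
ee_rot: [-3.141, -0.0, 1.511]
wrist_force: [-0.9, 0.6, -1.5]
width: 0.0235
finger_force: 0.0
```

Run:
```python
from h import *
np.set_printoptions(precision=4,suppress=True)
a=snap('side');b=snap('wrist');o=robot.get_obs();print(o['time'],o['tool_pos'],o['wrist_force'],o['wrist_torque'],o['width'])
c=proj('side',[.511,.1225,.19])[0].astype(int);print(c)
A=cv2.resize(a[c[1]-50:c[1]+50,c[0]-50:c[0]+50],(400,400),interpolation=cv2.INTER_CUBIC)
B=cv2.resize(b,(400,300));B=np.vstack([B,np.zeros((100,400,3),np.uint8)])
cv2.imwrite('pics/g.png',np.hstack([A,B])[:,:,::-1])
```

```text
17.2 [0.5113 0.1229 0.4067] [ 0.3532 -1.1593  0.7789] [-0.0711  0.016  -0.0315] 0.023686828335604246
[253 175]
```

View pics/g.png

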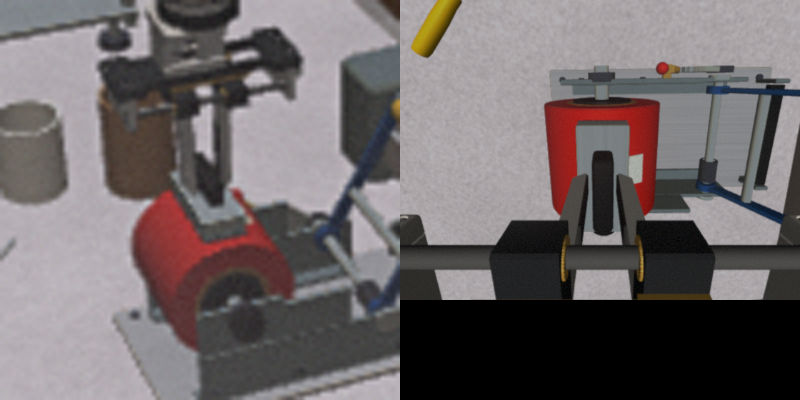

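The weight stands on the crown, free of the fingers (4 mm gap each side) and centred on the roll in the wrist view: weight u≈602, roll edges at u≈547 and 658. Withdrawing straight up.

>>> play_rows --translation '[[0,0,-0.05],[0,0,-0.15],[0,0,-0.3],[0,0,-0.4],[0,0,-0.5],[0,0,-0.5],[0,0,-0.3],[0,0,-0.1]]' --twist '[[0,0,0],[0,0,0],[0,0,0],[0,0,0],[0,0,0],[0,0,0],[0,0,0],[0,0,0]]' --gripper '[-0.45,-0.45,-0.45,-0.45,-0.45,-0.45,-0.45,-0.45]'

```text
time: 18.0
tool_pos: [0.5112, 0.1229, 0.5012]
ee_rot: [3.138, -0.001, 1.511]
wrist_force: [0.4, 0.5, 0.4]
width: 0.0258
finger_force: 0.0
```

Run:
```python
from h import *
np.set_printoptions(precision=4,suppress=True)
a=snap('side');o=robot.get_obs();print(o['time'],o['tool_pos'],o['wrist_force'],o['wrist_torque'],o['width'])
for r in robot.spot_point('weight_mid','side'): print(np.array(r['centre']),r['score'])
b=snap('scene')
for r in robot.spot_point('weight_mid','scene'): print(np.array(r['centre']),r['score'])
for n in('idler_mid','dancer_pivot'):
  for c in('scene','side'):
    for r in robot.spot_point(n,c)[:1]: print(n,c,np.array(r['centre']),r['score'])
def cr(im,c,h=38):
  c=proj(c,[.511,.1225,.19])[0].astype(int);return cv2.resize(im[c[1]-h:c[1]+h,c[0]-h:c[0]+h],(400,400),interpolation=cv2.INTER_CUBIC)
cv2.imwrite('pics/i.png',np.hstack([cr(a,'side'),cr(b,'scene')])[:,:,::-1])
```

```text
18.05 [0.5112 0.1229 0.5007] [ 0.5629  0.508  -0.3601] [-0.078   0.0104  0.0063] 0.025882754308975135
[ 0.7005 -0.4451  0.0294] 0.75
[ 0.4151 -0.6626  0.0248] 0.75
[ 0.3166 -0.4327  0.0252] 0.57
[0.5102 0.1201 0.2086] 0.55
[ 0.638  -0.3084 -0.002 ] 0.36
[ 0.6959 -0.4484  0.0204] 0.93
[ 0.316  -0.4266  0.0238] 0.77
[0.5131 0.1219 0.2055] 0.75
[ 0.4124 -0.6667  0.0284] 0.61
idler_mid scene [0.7431 0.1067 0.2109] 0.97
idler_mid side [0.7442 0.1091 0.2108] 0.56
dancer_pivot side [0.6699 0.1139 0.0674] 0.64
```

View pics/i.png

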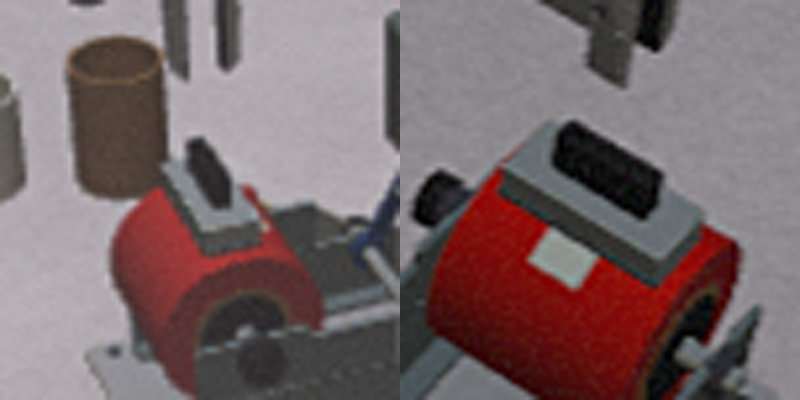

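The weight now stands alone on the crown and looks level and in line in both views (side at (215,200), scene at (600,200)). Moving over the idler.

>>> play_rows --translation '[[0,0.4,0],[0,0.8,0],[0,0.9,0],[0,0.9,0],[0,0.9,0],[0,0.9,0.3],[0,0.7,0.4],[0,0.3,0.4]]' --twist '[[0,0,0],[0,0,0],[0,0,0],[0,0,0],[0,0,0],[0,0,0],[0,0,0],[0,0,0]]' --gripper '[-0.02,-0.02,-0.02,-0.02,-0.02,-0.02,-0.02,-0.02]'

```text
time: 19.2
tool_pos: [0.7451, 0.1085, 0.4512]
ee_rot: [-3.139, 0.0, 1.51]
wrist_force: [-0.9, -0.0, -0.4]
width: 0.0459
finger_force: 0.0
```

>>> play_rows --translation '[[0,0,0],[0,0,0],[0,0,0]]' --twist '[[0,0,0],[0,0,0],[0,0,0]]' --gripper '[-0.02,-0.02,-0.02]'

```text
time: 19.5
tool_pos: [0.7417, 0.1093, 0.4571]
ee_rot: [3.139, -0.001, 1.511]
wrist_force: [0.2, 0.2, -0.1]
width: 0.0462
finger_force: 0.0
```

Run:
```python
from h import *
np.set_printoptions(precision=4,suppress=True)
b=snap('wrist');a=snap('side');o=robot.get_obs();print(o['time'],o['tool_pos'],o['ee_rot'],o['wrist_force'],o['width'],o['joint_positions'])
for r in robot.spot_point('idler_mid','wrist')[:1]: print(np.array(r['centre']),r['score'],proj('wrist',r['centre']))
s=b.copy()
ax=np.array([.0585,.998,0]);x=np.array([-.998,.0585,0]);C=np.array([.511,.1228,.18])
# level-weight check: project predicted box outline on the side view
def box(t):
  ct,st=np.cos(t),np.sin(t);X=x*ct+np.array([0,0,1])*st;Z=-x*st+np.array([0,0,1])*ct
  return [C+X*i*.022+ax*j*.05+Z*k for k in(0,.024) for i,j in((-1,-1),(1,-1),(1,1),(-1,1))]
K=8;c0=proj('side',C)[0].astype(int)-[20,25]
A=cv2.resize(a[c0[1]:c0[1]+45,c0[0]:c0[0]+50],None,fx=K,fy=K,interpolation=cv2.INTER_CUBIC)
q=((proj('side',box(0))-c0+.5)*K).astype(int)
for ch in(q[:4],q[4:]): cv2.polylines(A,[ch.reshape(-1,1,2)],True,(0,255,0),1)
B=cv2.resize(b,(400,300));B=np.vstack([B,np.zeros((60,400,3),np.uint8)])
cv2.imwrite('pics/j.png',np.hstack([A,B])[:,:,::-1])
```

```text
19.6 [0.7416 0.1093 0.4577] [ 3.1378 -0.0006  1.5114] [-0.9971  0.6829  0.8837] 0.04611492389959994 [0.0707 0.5725 0.6436 0.0002 1.9216 0.1302]
```

View pics/j.png

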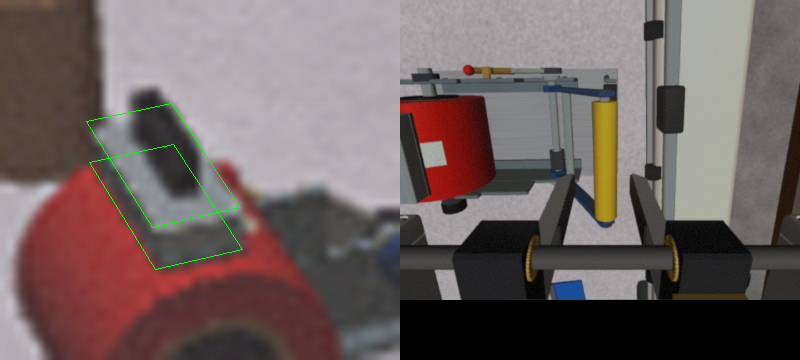

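The drawn outline of a level weight (green) matches the real one in the side view, apart from a few mm of calibration shift. In the wrist view the idler (605,160) lies between the two open fingers. Descending to straddle it.

>>> play_rows --translation '[[0,0.05,0.2],[0,0,0.35],[0,0,0.35],[0,0,0.3],[0,0,0.2],[0,0,0],[0,0,0]]' --twist '[[0,0,0],[0,0,0],[0,0,0],[0,0,0],[0,0,0],[0,0,0],[0,0,0]]' --gripper '[-0.02,-0.02,-0.02,-0.02,-0.02,-0.02,-0.02]'

```text
time: 20.35
tool_pos: [0.7449, 0.1089, 0.3989]
ee_rot: [3.141, -0.0, 1.511]
wrist_force: [-0.6, -0.2, -0.4]
width: 0.0456
finger_force: 0.0
```

>>> play_rows --translation '[[0,0,0],[0,0,0],[0,-0.1,0],[0,-0.2,0],[0,-0.25,0],[0,-0.25,0],[0,-0.25,0],[0,-0.25,0]]' --twist '[[0,0,0],[0,0,0],[0,0,0],[0,0,0],[0,0,0],[0,0,0],[0,0,0],[0,0,0]]' --gripper '[-0.3,-0.3,-0.3,-0.3,-0.3,-0.3,-0.3,-0.3]'

```text
time: 21.15
tool_pos: [0.6942, 0.1113, 0.401]
ee_rot: [3.129, -0.0, 1.51]
wrist_force: [9.9, -1.4, 0.8]
width: 0.0329
finger_force: 4.6
```

>>> play_rows --translation '[[0,-0.25,0],[0,-0.25,0],[0,-0.25,0],[0,-0.25,0],[0,-0.2,0],[0,-0.1,0],[0,0,0],[0,0,0]]' --twist '[[0,0,0],[0,0,0],[0,0,0],[0,0,0],[0,0,0],[0,0,0],[0,0,0],[0,0,0]]' --gripper '[-0.3,-0.3,-0.3,-0.3,-0.3,-0.3,-0.3,-0.3]'

```text
time: 21.95
tool_pos: [0.6426, 0.1139, 0.4009]
ee_rot: [3.13, 0.001, 1.509]
wrist_force: [9.2, -3.3, 1.0]
width: 0.0331
finger_force: 4.6
```

>>> play_rows --translation '[[0,-0.15,0],[0,-0.15,0],[0,-0.1,0],[0,-0.08,0],[0,-0.04,0],[0,0,0],[0,0,0]]' --twist '[[0,0,0],[0,0,0],[0,0,0],[0,0,0],[0,0,0],[0,0,0],[0,0,0]]' --gripper '[-0.3,-0.3,-0.3,-0.3,-0.3,-0.3,-0.3]'

```text
time: 22.65
tool_pos: [0.6222, 0.115, 0.4009]
ee_rot: [3.129, 0.002, 1.509]
wrist_force: [9.5, -3.4, 0.5]
width: 0.0329
finger_force: 5.0
```

>>> play_rows --translation '[[0,-0.05,0],[0,-0.05,0],[0,0,0],[0,0,0]]' --twist '[[0,0,0],[0,0,0],[0,0,0],[0,0,0]]' --gripper '[-0.3,-0.3,-0.3,-0.3]'

```text
time: 23.05
tool_pos: [0.6182, 0.1152, 0.4009]
ee_rot: [3.129, 0.002, 1.509]
wrist_force: [11.2, -3.3, -0.5]
width: 0.0331
finger_force: 5.1
```

>>> play_rows --translation '[[0,-0.05,0],[0,-0.05,0],[0,0,0],[0,0,0]]' --twist '[[0,0,0],[0,0,0],[0,0,0],[0,0,0]]' --gripper '[-0.3,-0.3,-0.3,-0.3]'

```text
time: 23.45
tool_pos: [0.6143, 0.1154, 0.4009]
ee_rot: [3.128, 0.002, 1.509]
wrist_force: [10.3, -3.6, -0.2]
width: 0.0331
finger_force: 5.2
```

>>> play_rows --translation '[[0,-0.05,0],[0,-0.03,0],[0,0,0],[0,0,0]]' --twist '[[0,0,0],[0,0,0],[0,0,0],[0,0,0]]' --gripper '[-0.3,-0.3,-0.3,-0.3]'

```text
time: 23.85
tool_pos: [0.6126, 0.1154, 0.4021]
ee_rot: [3.12, 0.001, 1.508]
wrist_force: [17.2, -3.7, 0.1]
width: 0.0331
finger_force: 8.6
```

The force has risen from 10 to 17 N with the motion blocked, so the arm is on its stop. I'll add a slight extra push and then check.

>>> play_rows --translation '[[0,-0.03,0],[0,0,0],[0,0,0],[0,0,0]]' --twist '[[0,0,0],[0,0,0],[0,0,0],[0,0,0]]' --gripper '[-0.3,-0.3,-0.3,-0.3]'

```text
time: 24.25
tool_pos: [0.612, 0.1154, 0.4025]
ee_rot: [3.117, 0.001, 1.508]
wrist_force: [20.2, -3.2, 0.3]
width: 0.0332
finger_force: 9.9
```

Run:
```python
from h import *
np.set_printoptions(precision=4,suppress=True)
for c in('scene','side'):
  im=snap(c)
  for n in('idler_mid','weight_mid'):
    for r in robot.spot_point(n,c):
      p=np.array(r['centre'])
      if p[2]>.1: print(c,n,p,r['score'])
  q=proj(c,[.57,.118,.18])[0].astype(int);k=im[max(0,q[1]-60):q[1]+60,q[0]-60:q[0]+60];k=cv2.resize(k,(400,400),interpolation=cv2.INTER_CUBIC)
  L=k if c=='scene' else np.hstack([L,k])
cv2.imwrite('pics/k.png',L[:,:,::-1]);o=robot.get_obs();print(o['time'],o['tool_pos'],o['wrist_force'])
```

```text
scene idler_mid [0.6204 0.1106 0.2239] 0.97
scene weight_mid [0.5139 0.1191 0.207 ] 0.75
side idler_mid [0.6218 0.1147 0.2269] 0.58
side weight_mid [0.51   0.1165 0.2072] 0.65
24.55 [0.612  0.1154 0.4025] [20.0473 -3.7056 -1.3202]
```

View pics/k.png

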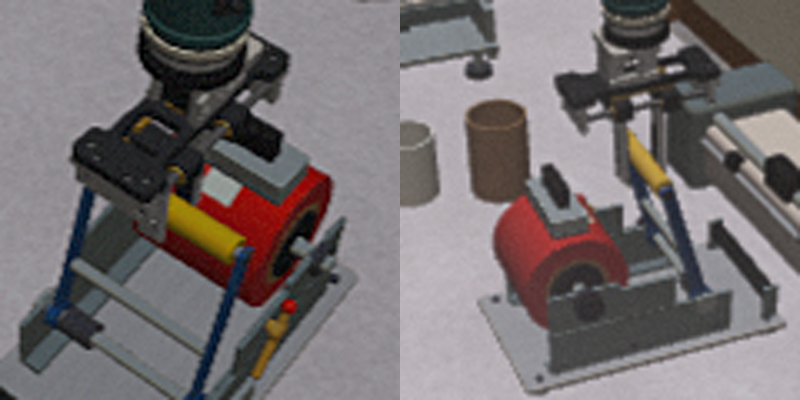

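The idler measures (0.621, 0.225), which is the predicted fully-back position, and the push is a steady 20 N. The weight is still balanced on the roll. Handing in.

```bash
python3 -c "
from bench import robot
print(robot.close_job())"
```

```text
the job is handed in; nothing more can be done
None
```

The drag weight stands balanced and level on the red roll's crown, the dancer is held fully back against its stop with a steady push of about 20 N, and the job was handed in at about 24.6 s of the 58 s allowed.

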